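Put a dryer's drum drive into hand-turning gear

TASK

On the folding counter stands a dryer's drum drive. Ease its black gear knob down while rocking it gently to and fro until the hidden teeth mesh and it drops fully home, never forcing tooth against tooth (keep the push and the turning force on the teeth under about 15 N); then turn the pulley with the knob, not by hand, until the pulley's lug points at the index post. Let go, leaving the drive in gear and the other things on the counter where they are.

Things in the scene. Friction and masses are not known exactly. Their poses are not given: they have to be found in the camera images.
- drive: drum drive fixed to the counter: grey casing 260 x 260 x 50 mm, with a dark motor (86 mm dia., top 88 mm above the counter) reaching from its local +y side to y = 275 mm. Origin: centre of the casing's underside, z up. On top, all on its vertical axis: pulley, dark round sleeve, black bar knob.
- post (a point): top of the index post, a fixed steel post 12 x 10 mm on the casing, 95 mm high, at local x = 119 mm, y = 0 of the drive.
- lug (a point): outer end of the pulley's lug, a 12 mm wide finger sticking out 35 mm from the pulley's rim; top of its tip, 109 mm from the axis. It is to point at the post.
- knob_grip (a point): centre of the black knob, a bar 60 mm long (x axis), 16 mm wide (y), 28 mm high, gripped across its width from above; 159 mm above the counter in neutral, 143 home. It turns and slides down with the sleeve, on which it sits on a short spring: 2 N per mm, 6 mm of give, then solid. The sleeve needs a push of 1 to 4 N to slide.
- shift (a joint): how far the sleeve is pushed down, m: 0 in neutral, about 0.006 where the pins meet the tops of the dogs when not in line with a gap, 0.016 fully home on its stop (pins 10 mm deep between the dogs; pushing on the stop does not load the teeth). Stays where it is left.
- dogs (a joint): turn of knob and sleeve relative to the drive, rad, counter-clockwise from above positive, 0 when the bar lies along the drive's x axis. Free until meshed. Meshing is when a pin is within about 0.11 rad of the middle of a gap between dogs: a gap is at most 0.8 rad away, either way round. Once meshed there is about 0.2 rad of free play in all.
- pulley (a joint): turn of the pulley relative to the drive, rad, counter-clockwise from above positive, 0 when the lug points at the post; at the start -0.75 to -0.35. Needs about 0.2 N m to turn (more if turned fast: turn slowly) and stays where it is left. On its top, hidden under the sleeve, are four steel dogs 90 degrees apart, at an unknown angle to the lug.
- sleeve: the dark round sleeve, 83 mm dia., in neutral from 103 to 125 mm above the counter, with four hidden steel pins below (14 mm dia., 29 mm from the axis, 90 degrees apart). Origin on the axis at the pins' lower ends.
- wheel: the aluminium belt pulley, 148 mm dia., between 55 and 85 mm above the counter, with its lug; turns with joint pulley. Origin on the axis at its underside.
- detergent: bystander: white bottle 72 mm dia., 190 mm high, origin at the centre of its underside.
- wrench: bystander: steel wrench lying on the counter, origin at the centre of its underside.
- mug: bystander: white mug 80 mm dia., 90 mm high, origin at the centre of its underside.

How it is judged:
By the outcome, as a careful person would: the job done as asked, in the order asked, and still so for the second after the job is handed in, with the robot touching nothing.
It also fails if it takes over 72 s, if anything falls off the work surface, if the arm or the gripper's body presses on something with over 40 N, if the wrist force passes 120 N, or if a joint passes its speed limit or range.

ROBOT

A 6-joint arm with a two-finger parallel gripper is mounted at the origin on the work surface. World frame = base frame: x ahead of the robot, y to its left, z up, the work surface at z = 0. Lengths are in m, angles in rad, forces in N, time in s.
With the tool pointing down it reaches from about 0.35 to 0.975 m from the base axis. Payload 17.4 kg.
Tool frame: the origin (TCP) lies at the very end of the fingers, on their centre line; the grasp point (between the pads) lies 19 mm behind it; z points along the fingers, y is the line along which they close (so a half turn about z gives the same grasp; the last joint's range is limited). The gripper opens to 85 mm and grips with 20 to 120 N. Pads are 22 mm wide; open, the fingers measure 114 mm over their backs; the gripper's body (76 mm by 85 mm) begins 54 mm behind the grasp point. The pads swing forward as they close: fully open they stand 13 mm farther back than shut.
Start: joints at [-1.164, 0.116, 1.442, -0, 1.584, -0.038], TCP at [0.29, -0.609, 0.231] pointing down, gripper open.
Joint ranges: [-2.83, 2.83], [-0.83, 2.19], [0.07, 2.5], [-1.14, 4.28], [0.01, 3], [-2.97, 2.97]. Speed limits (rad/s): [1.89, 1.89, 2.22, 3.14, 3.14, 3.14].

INTERFACE

Orientations are given as a rotation vector (axis times angle).
In Python, from bench import get_obs, camera, finish_job gives the robot as it stands. The module is installed in compiled form; this text tells all that it offers.
- The arm moves only by the tool servo_tool, never from a script. Its argument "steps" is one flat list of numbers, 7 for each row, row after row: the shift along the world's x, y, z in m, then the turn, a rotation vector about the world's x, y, z in rad, then the opening, from 0 (shut) to 1 (fully open). In form: [tx, ty, tz, ax, ay, az, jaw, tx, ty, tz, ax, ay, az, jaw, ...]. A call has 1 to 5 rows; each row is the pose to reach, as a shift and turn from the pose commanded when the call began; what a row does not reach only later rows make up. A row lasts 1/10 s, in which the tool goes at most 50 mm and 8.59 degrees, less where a joint would pass 70% of its speed; a pose out of reach is approached as far as the arm can. A call with a gripper value outside its range is refused whole. The fingers move at their own pace and stop on an object; the grip force is fixed at half the most. Time passes only in rows, so rows that repeat a pose let the fingers close. It gives the time, the measured TCP pose, the force, the opening and the grip force at its end, in the units of the state.
- get_obs(): the state, without advancing time (a new reading comes with each control period).
- camera(name): name is "scene" or "side" or "wrist"; returns a dict with "pixels" (480x640x3 uint8, blue, green, red), "z_map" (480x640 float32, m along the optical axis (not along the pixel's ray), 0 where there is no reading), "vertical_fov" (degrees; the focal length in pixels is half the picture's height over the tangent of half this angle, whatever the lens; pixels are square), "cx", "cy" (the principal point, pixels), "D" ([k1, k2, p1, p2, k3] as OpenCV has them; the pictures are not rectified), "eye" and "rotation" of the camera in the world; the wrist camera has in their place "tool_from_camera" (4x4, takes a point from camera to tool coordinates, whose origin is the TCP and whose axes are the flange's). Camera axes: x right, y up, looking along -z (the intrinsics and any distortion apply to the point x, -y, -z); pixel columns grow to the right and rows downward; lengths in m; the calibration is good to about 2 mm. A picture is of the moment at which its call begins: read the wrist's pose just before it.
- finish_job(): hands the job in; it is judged then, once.
The state is a dict: "time_s": time; "joint_pos": joint angles; "qd": joint speeds; "joint_torque": joint torques, N m; "tcp_pos": TCP position; "eef_rot": TCP orientation; "contact_force": force on the tool from outside, world axes, zero at the start; "moment": the same for the moment, N m; "finger_gap": finger opening in m; "grasp_force": force on a finger pad.
Only numpy, scipy, OpenCV 4.12 (cv2) and the standard library are available. Lean on these libraries where they do the work, as an engineer would, in place of code of your own. Each camera call takes 0.05 s, during which the arm holds its last target. There are 200 camera calls.

## Working session

There is one attempt and no reset: what is moved stays moved. The work goes in short steps, Python scripts to look and compute and a tool call to move; the robot and the scene stay as the last step left them, time stands still between calls to the robot, and variables do not carry over. Pictures are saved under pics/ and viewed, at most 10 in all, crops included, and the job is handed in when it is done.

Besides the shell and the picture viewer there is one more tool, called after "Call:" as name(argument=value, ...), one argument or row to a line, values as JSON. servo_tool: Moves the arm, as the interface text tells. Its arguments: {"type":"object","properties":{"steps":{"type":"array"}},"required":["steps"]}

```bash
mkdir -p pics; cat > h.py <<'E'
import numpy as np, cv2
from bench import get_obs, camera
def pts(c,R=None,t=None):
    "world points for each pixel (480,640,3)"
    f=240/np.tan(np.radians(c["vertical_fov"])/2)
    K=np.array([[f,0,c["cx"]],[0,f,c["cy"]],[0,0,1]])
    v,u=np.mgrid[0:480,0:640].astype(np.float32)
    n=cv2.undistortPoints(np.stack([u.ravel(),v.ravel()],1)[:,None],K,np.array(c["D"],float)).reshape(480,640,2)
    z=c["z_map"]
    P=np.stack([n[...,0]*z,-n[...,1]*z,-z],-1)
    if R is None: R,t=np.array(c["rotation"]),np.array(c["eye"])
    return P@R.T+t
def wrist():
    o=get_obs(); c=camera("wrist"); T=np.array(c["tool_from_camera"])
    R=cv2.Rodrigues(np.array(o["eef_rot"],float))[0]
    return o,c,pts(c,R@T[:3,:3],R@T[:3,3]+o["tcp_pos"])
E
python3 - <<'E'
from h import *
o=get_obs();print(o)
for n in("scene","side"):
    c=camera(n);cv2.imwrite(f"pics/{n}0.png",c["pixels"]);P=pts(c);np.save(n+"0.npy",P)
    print(n,c["eye"],np.array(c["rotation"]).round(2).tolist() if np.array(c["rotation"]).ndim==2 else c["rotation"],c["vertical_fov"])
E
```

```text
{'time_s': 0.0, 'joint_pos': array([-1.16379521e+00,  1.16479171e-01,  1.44230506e+00,  1.50933389e-05,
        1.58399598e+00, -3.78317687e-02]), 'qd': array([ 3.52030470e-04, -8.65330813e-04,  1.08113014e-03,  7.86846974e-04,
       -6.07682521e-05,  3.70947652e-04]), 'joint_torque': array([-4.04584251e-03, -7.32008529e+01, -6.32500505e+01, -1.37000147e-04,
        6.15404788e-03,  1.82064906e-05]), 'tcp_pos': array([ 0.29035281, -0.6091341 ,  0.23054206]), 'eef_rot': array([-3.06306521e+00, -6.92737241e-01,  3.18950647e-04]), 'contact_force': array([ 4.39131274e-04, -4.94309285e-01,  7.74826440e-01]), 'moment': array([ 0.01355643, -0.03263816,  0.02881487]), 'grasp_force': 0.0, 'finger_gap': 0.08554856367920097}Traceback (most recent call last):
  File "<stdin>", line 4, in <module>
  File "h.py", line 12, in pts
    return P@R.T+t
           ~~~~~^~
ValueError: operands could not be broadcast together with shapes (480,640) (3,)
```

View pics/scene0.png

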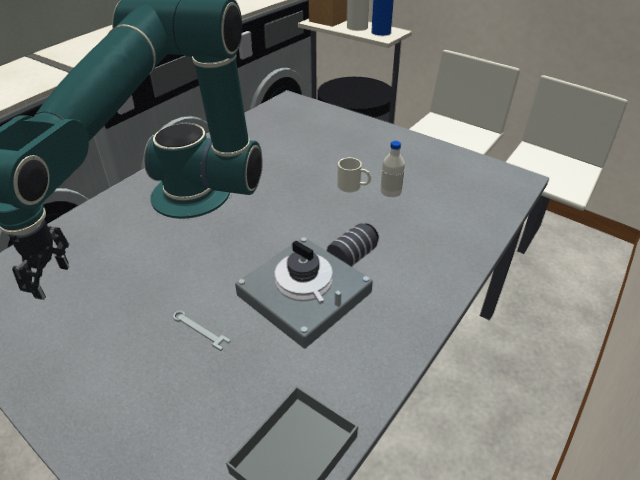

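The scene view shows the drive around pixel (303,285), the knob at (302,250), the lug tip at (321,298), the post at (338,297) and the motor at (355,243). The mug and bottle are well behind it. The rotation comes as a rotation vector, so I'll fix the helper.

```bash
sed -i 's/R,t=np.array(c\["rotation"\]),np.array(c\["eye"\])/R,t=np.array(c["rotation"],float),np.array(c["eye"])\n    if R.ndim==1: R=cv2.Rodrigues(R)[0]/' h.py
python3 - <<'E'
from h import *
for n in("scene",):
    c=camera(n);P=pts(c);px=c["pixels"].astype(int)
    for u,v in [(303,285),(302,250),(321,298),(338,293),(355,243),(391,160),(348,170),(200,330),(50,350),(450,250)]: print(n,(u,v),P[v,u].round(3))
    m=np.zeros((480,640),bool);m[220:345,235:385]=1
    for lo,hi,nm in [(.045,.055,"casing"),(.08,.088,"pulley"),(.12,.13,"sleeve"),(.165,.18,"knobtop")]:
        q=P[m&(P[...,2]>lo)&(P[...,2]<hi)]
        if len(q)<3: print(nm,len(q));continue
        (x,y),(w,h),a=cv2.minAreaRect(q[:,:2].astype(np.float32)); print(nm,len(q),q.mean(0).round(3),"rect",round(x,3),round(y,3),round(w,3),round(h,3),round(a,1),"z",np.median(q[:,2]).round(4))
E
```

```text
scene (303, 285) [ 0.629 -0.171  0.086]
scene (302, 250) [ 0.606 -0.143  0.171]
scene (321, 298) [ 0.691 -0.18   0.086]
scene (338, 293) [ 0.72  -0.149  0.096]
scene (355, 243) [0.642 0.044 0.08 ]
scene (391, 160) [0.547 0.395 0.137]
scene (348, 170) [0.428 0.326 0.089]
scene (200, 330) [ 0.471 -0.391  0.01 ]
scene (50, 350) [ 0.204 -0.67  -0.003]
scene (450, 250) [0.841 0.262 0.   ]
casing 4539 [ 0.619 -0.154  0.05 ] rect 0.61 -0.062 0.406 0.262 82.9 z 0.0505
pulley 1519 [ 0.621 -0.095  0.085] rect 0.599 -0.046 0.189 0.329 15.1 z 0.085
sleeve 439 [ 0.606 -0.144  0.125] rect 0.603 -0.138 0.078 0.076 30.1 z 0.1254
knobtop 144 [ 0.602 -0.137  0.172] rect 0.601 -0.136 0.018 0.061 85.3 z 0.1719
```

Call:
servo_tool(
  steps=[0.026,0.04,0.02,0,0,-0.06,1,0.052,0.08,0.04,0,0,-0.12,1,0.078,0.12,0.06,0,0,-0.18,1,0.104,0.16,0.08,0,0,-0.24,1,0.13,0.2,0.1,0,0,-0.3,1],
)

```text
time_s: 0.6
tcp_pos: [0.4166, -0.4143, 0.3285]
eef_rot: [-3.133, -0.223, 0.0]
contact_force: [0.4, 0.2, -0.3]
finger_gap: 0.0856
grasp_force: 0.0
```

Call:
servo_tool(
  steps=[0.026,0.04,0,0,0,-0.045,1,0.052,0.08,0,0,0,-0.09,1,0.078,0.12,0,0,0,-0.135,1,0.104,0.16,0,0,0,-0.18,1,0.13,0.2,0,0,0,-0.225,1],
)

```text
time_s: 1.1
tcp_pos: [0.5467, -0.2141, 0.3278]
eef_rot: [-3.139, 0.129, 0.0]
contact_force: [-0.3, -0.1, 0.5]
finger_gap: 0.0854
grasp_force: 0.0
```

Call:
servo_tool(
  steps=[0.025,0.035,0,0,0,0,1,0.05,0.073,0,0,0,0,1,0.05,0.073,0,0,0,0,1],
)

```text
time_s: 1.4
tcp_pos: [0.5979, -0.139, 0.327]
eef_rot: [-3.138, 0.119, 0.002]
contact_force: [0.2, -0.1, -0.2]
finger_gap: 0.0856
grasp_force: 0.0
```

```bash
python3 - <<'E'
from h import *
o,c,P=wrist();cv2.imwrite("pics/w1.png",c["pixels"]);np.save("w1.npy",P);print(o["time_s"],o["tcp_pos"],o["eef_rot"],o["joint_pos"])
z=P[...,2]; ok=(c["z_map"]>0)&(abs(P[...,0]-.6)<.2)&(abs(P[...,1]+.136)<.2)
for lo,hi,nm in [(.045,.055,"casing"),(.08,.088,"pulley"),(.09,.1,"post"),(.12,.13,"sleeve"),(.165,.18,"knobtop")]:
    q=P[ok&(z>lo)&(z<hi)]
    if len(q)<3: print(nm,len(q));continue
    (x,y),(w,h),a=cv2.minAreaRect(q[:,:2].astype(np.float32)); print(nm,len(q),q.mean(0).round(4),"rect",round(x,4),round(y,4),round(w,4),round(h,4),round(a,2),"z",np.median(q[:,2]).round(4))
E
```

```text
1.4 [ 0.59792696 -0.13904851  0.3269554 ] [-3.13805374e+00  1.19351432e-01  1.72185102e-03] [-2.70504934e-01 -2.51929669e-02  1.43433243e+00  9.95967266e-04
  1.73381273e+00  1.37648289e+00]
casing 34621 [ 0.6147 -0.1344  0.0493] rect 0.6046 -0.0976 0.334 0.2585 83.2 z 0.0493
pulley 12907 [ 0.6137 -0.1007  0.0844] rect 0.5995 -0.0782 0.1784 0.2695 16.78 z 0.0844
post 166 [ 0.715  -0.1441  0.0941] rect 0.6723 -0.0679 0.0151 0.1998 29.23 z 0.0942
sleeve 4418 [ 0.603  -0.1349  0.1243] rect 0.6004 -0.1343 0.0808 0.0792 85.71 z 0.1243
knobtop 1373 [ 0.6014 -0.1342  0.1719] rect 0.6 -0.1338 0.0155 0.0588 85.76 z 0.172
```

View pics/w1.png

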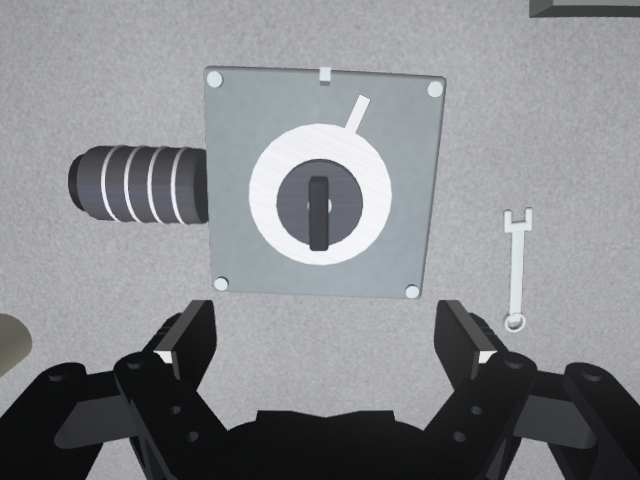

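The wrist view shows the knob at (318,213), the lug tip at (363,98) and the post at (325,74), with the motor to the left. Next I'll get the angles.

```bash
cat >> h.py <<'E'
C0=np.array([.6002,-.1340])
def angles(P,ok,C=C0):
    z=P[...,2]; d=P[...,:2]-C; r=np.hypot(*np.moveaxis(d,-1,0)); out={}
    m=ok&(abs(d[...,0])<.15)&(abs(d[...,1])<.15)
    a=np.arctan2(d[...,1],d[...,0])
    front=abs(a)<1.3
    q=d[m&front&(z>.078)&(z<.09)&(r>.082)&(r<.112)]
    if len(q)>3: 
        out["lug"]=np.arctan2(*q.mean(0)[::-1]),len(q),np.hypot(*q.T).max()
    q=d[m&front&(z>.091)&(z<.1)&(r>.1)&(r<.14)]
    if len(q)>3: out["post"]=np.arctan2(*q.mean(0)[::-1]),len(q),np.hypot(*q.mean(0))
    return out
E
python3 - <<'E'
from h import *
P=np.load("w1.npy");ok=np.isfinite(P[...,0]); print(angles(P,ok))
z=P[...,2];d=P[...,:2]-C0
for s in (C0,):
    R=np.array([[np.cos(-.12),-np.sin(-.12)],[np.sin(-.12),np.cos(-.12)]]); l=d@R
    q=P[(z>.047)&(z<.053)&(abs(l[...,0])<.16)&(l[...,1]<.115)&(l[...,1]>-.16)]
    print("casing part",cv2.minAreaRect(q[:,:2].astype(np.float32)))
q=P[(z>.055)&(z<.092)&(l[...,1]>.15)&(l[...,1]<.27)&(abs(l[...,0])<.08)]-np.r_[C0,0]
print("motor dir-90",np.arctan2(*q[:,:2].mean(0)[::-1])-np.pi/2)
q=P[(z>.121)&(z<.128)&(np.hypot(d[...,0],d[...,1])<.05)][:,:2]
print("sleeve circ",cv2.minEnclosingCircle(q.astype(np.float32)))
r=np.hypot(d[...,0],d[...,1])
q=P[(z>.082)&(z<.088)&(r<.0755)][:,:2];print("pulley circ",cv2.minEnclosingCircle(q.astype(np.float32)))
E
```

```text
{'lug': (np.float64(-0.4964915603682159), 355, np.float64(0.11197103315551982)), 'post': (np.float64(-0.11966851053862147), 160, np.float64(0.11809290090134796))}
casing part ((0.5991976857185364, -0.14118856191635132), (0.24448326230049133, 0.2573417127132416), 83.12068939208984)
motor dir-90 -0.14059837086838645
sleeve circ ((0.5999608635902405, -0.13388650119304657), 0.04098965600132942)
pulley circ ((0.6009281873703003, -0.1341039389371872), 0.07479869574308395)
```

Call:
servo_tool(
  steps=[0,0.002,-0.04,0,0,0,1,0,0.002,-0.08,0,0,0,1,0,0.002,-0.11,0,0,0,1,0,0.002,-0.12,0,0,0,1,0,0.002,-0.12,0,0,0,1],
)

```text
time_s: 1.95
tcp_pos: [0.5954, -0.1416, 0.2072]
eef_rot: [-3.139, 0.127, 0.003]
contact_force: [0.5, -0.3, 0.4]
finger_gap: 0.0853
grasp_force: 0.0
```

Call:
servo_tool(
  steps=[0.005,0.008,-0.01,0,0,0.007,1,0.005,0.008,-0.025,0,0,0.007,1,0.005,0.008,-0.025,0,0,0.007,1],
)

```text
time_s: 2.25
tcp_pos: [0.6007, -0.1326, 0.1811]
eef_rot: [-3.139, 0.114, 0.003]
contact_force: [-0.9, 0.5, -0.0]
finger_gap: 0.0857
grasp_force: 0.0
```

Call:
servo_tool(
  steps=[0,-0.001,-0.02,0,0,0,1,0,-0.001,-0.036,0,0,0,1,0,-0.001,-0.041,0,0,0,1,0,-0.001,-0.041,0,0,0,1],
)

```text
time_s: 2.65
tcp_pos: [0.6008, -0.1339, 0.1412]
eef_rot: [-3.139, 0.115, 0.002]
contact_force: [-0.1, 0.1, 1.1]
finger_gap: 0.0853
grasp_force: 0.0
```

```bash
python3 - <<'E'
from h import *
o=get_obs();print(o["tcp_pos"],o["eef_rot"],o["contact_force"],o["moment"],o["joint_pos"])
E
```

```text
[ 0.60076908 -0.13392819  0.14119665] [-3.13913494e+00  1.14974431e-01  2.16410575e-03] [-0.07170595  0.10916469  1.07444333] [0.03372066 0.00621936 0.02590611] [-2.60799240e-01  2.66989625e-02  1.68256773e+00  3.73546176e-05
  1.43374763e+00  1.38321153e+00]
```

Call:
servo_tool(
  steps=[0,0,0,0,0,0,0,0,0,0,0,0,0,0,0,0,0,0,0,0,0,0,0,0,0,0,0,0,0,0,0,0,0,0,0],
)

```text
time_s: 3.15
tcp_pos: [0.6012, -0.1339, 0.1422]
eef_rot: [-3.139, 0.115, -0.0]
contact_force: [-0.1, 2.4, 0.4]
finger_gap: 0.0154
grasp_force: 60.0
```

Call:
servo_tool(
  steps=[0,0,0,0,0,0,0,0,0,0,0,0,0,0],
)

```text
time_s: 3.35
tcp_pos: [0.6011, -0.1339, 0.142]
eef_rot: [-3.139, 0.115, -0.0]
contact_force: [0.4, 1.6, 1.5]
finger_gap: 0.0148
grasp_force: 60.1
```

```bash
cat > s.py <<'E'
from h import *
o=get_obs();r=o["eef_rot"];print(round(o["time_s"],2),"p",o["tcp_pos"].round(4),"yaw",round(2*np.arctan(r[1]/r[0]),4),"rz",r[2].round(4),"F",o["contact_force"].round(2),"M",o["moment"].round(3),"gap",round(o["finger_gap"],4),"g",o["grasp_force"])
E
python3 s.py
```

```text
3.35 p [ 0.6011 -0.1339  0.142 ] yaw -0.0731 rz -0.0002 F [0.42 1.6  1.48] M [ 0.293 -0.069  0.009] gap 0.0148 g 60.10295391082764
```

Call:
servo_tool(
  steps=[0,0,-0.001,0,0,0,0,0,0,-0.002,0,0,0,0,0,0,-0.003,0,0,0,0,0,0,-0.004,0,0,0,0,0,0,-0.004,0,0,0,0],
)

```text
time_s: 3.85
tcp_pos: [0.6011, -0.134, 0.1378]
eef_rot: [-3.139, 0.115, -0.0]
contact_force: [0.7, 3.8, 2.7]
finger_gap: 0.0152
grasp_force: 60.2
```

```bash
python3 s.py
```

```text
3.85 p [ 0.6011 -0.134   0.1378] yaw -0.0732 rz -0.0001 F [0.66 3.82 2.75] M [ 0.593 -0.221  0.034] gap 0.0152 g 60.150582790374756
```

Call:
servo_tool(
  steps=[0,0,-0.001,0,0,0,0,0,0,-0.002,0,0,0,0,0,0,-0.003,0,0,0,0,0,0,-0.003,0,0,0,0],
)

```text
time_s: 4.25
tcp_pos: [0.6011, -0.1339, 0.1349]
eef_rot: [-3.139, 0.115, -0.0]
contact_force: [1.0, 3.1, 4.4]
finger_gap: 0.0151
grasp_force: 60.2
```

```bash
python3 s.py
```

```text
4.25 p [ 0.6011 -0.1339  0.1349] yaw -0.0731 rz -0.0001 F [0.99 3.05 4.38] M [ 0.772 -0.181 -0.036] gap 0.0151 g 60.2124148607254
```

Call:
servo_tool(
  steps=[0,0.001,-0.001,0,0,0,0,0,0.001,-0.002,0,0,0,0,0,0.001,-0.002,0,0,0,0],
)

```text
time_s: 4.55
tcp_pos: [0.6012, -0.1336, 0.1333]
eef_rot: [3.138, -0.115, 0.001]
contact_force: [0.4, -2.5, 6.6]
finger_gap: 0.0151
grasp_force: 60.7
```

```bash
python3 s.py
```

```text
4.55 p [ 0.6012 -0.1336  0.1333] yaw -0.0735 rz 0.0008 F [ 0.38 -2.52  6.57] M [-0.464  0.077 -0.007] gap 0.0151 g 60.65858602523804
```

Call:
servo_tool(
  steps=[0,-0.0005,0,0,0,0.04,0,0,-0.0005,0,0,0,0.08,0,0,-0.0005,0,0,0,0.12,0,0,-0.0005,0,0,0,0.16,0,0,-0.0005,0,0,0,0.2,0],
)

```text
time_s: 5.05
tcp_pos: [0.6012, -0.1337, 0.1333]
eef_rot: [3.135, 0.201, 0.001]
contact_force: [-0.7, 0.7, 7.5]
finger_gap: 0.0152
grasp_force: 60.8
```

```bash
python3 s.py
```

```text
5.05 p [ 0.6012 -0.1337  0.1333] yaw 0.1283 rz 0.0007 F [-0.67  0.72  7.54] M [ 0.121  0.029 -0.09 ] gap 0.0152 g 60.750489234924316
```

Call:
servo_tool(
  steps=[0,0,0,0,0,0.04,0,0,0,0,0,0,0.08,0,0,0,0,0,0,0.12,0,0,0,0,0,0,0.16,0,0,0,0,0,0,0.2,0],
)

```text
time_s: 5.55
tcp_pos: [0.6012, -0.1336, 0.1333]
eef_rot: [3.099, 0.513, 0.001]
contact_force: [-0.1, 1.6, 6.2]
finger_gap: 0.0153
grasp_force: 60.8
```

```bash
python3 s.py
```

```text
5.55 p [ 0.6012 -0.1336  0.1333] yaw 0.3284 rz 0.0006 F [-0.07  1.63  6.15] M [ 0.283  0.055 -0.09 ] gap 0.0153 g 60.77071666717529
```

Call:
servo_tool(
  steps=[0,0,0,0,0,0.04,0,0,0,0,0,0,0.08,0,0,0,0,0,0,0.12,0,0,0,0,0,0,0.16,0,0,0,0,0,0,0.2,0],
)

```text
time_s: 6.05
tcp_pos: [0.6011, -0.1335, 0.1333]
eef_rot: [3.032, 0.82, 0.0]
contact_force: [-0.2, 2.2, 6.3]
finger_gap: 0.0153
grasp_force: 60.8
```

```bash
python3 s.py
```

```text
6.05 p [ 0.6011 -0.1335  0.1333] yaw 0.5284 rz 0.0005 F [-0.18  2.25  6.27] M [ 0.472  0.043 -0.067] gap 0.0153 g 60.77651560306549
```

Call:
servo_tool(
  steps=[0,-0.0003,0,0,0,0.04,0,0,-0.0003,0,0,0,0.08,0,0,-0.0003,0,0,0,0.12,0,0,-0.0003,0,0,0,0.16,0,0,-0.0003,0,0,0,0.2,0],
)

```text
time_s: 6.55
tcp_pos: [0.6011, -0.1335, 0.1332]
eef_rot: [-2.935, -1.119, -0.001]
contact_force: [-0.9, 5.2, 7.3]
finger_gap: 0.0152
grasp_force: 60.8
```

```bash
python3 s.py; python3 - <<'E'
from h import *
o,c,P=wrist();print(angles(P,c["z_map"]>0));cv2.imwrite("pics/w2.png",c["pixels"])
c=camera("scene");P=pts(c);print("scene",angles(P,c["z_map"]>0)); print("scene start lug (321,298)")
E
```

```text
6.55 p [ 0.6011 -0.1335  0.1332] yaw 0.7285 rz -0.0006 F [-0.93  5.15  7.26] M [ 0.88   0.138 -0.104] gap 0.0152 g 60.775060057640076
{'lug': (np.float64(-0.486508123848949), 1251, np.float64(0.11191383125260729)), 'post': (np.float64(-0.11826076436812889), 631, np.float64(0.11800651364726444))}
scene {'lug': (np.float64(-0.5147883955827334), 53, np.float64(0.10872876019603925)), 'post': (np.float64(-0.13046306270521302), 24, np.float64(0.11916732427701068))}
scene start lug (321,298)
```

Call:
servo_tool(
  steps=[0,0.0007,-0.0005,0,0,0,0,0,0.0007,-0.001,0,0,0,0,0,0.0007,-0.001,0,0,0,0],
)

```text
time_s: 6.95
tcp_pos: [0.6011, -0.1333, 0.1324]
eef_rot: [2.936, 1.116, 0.0]
contact_force: [-0.7, 1.0, 7.7]
finger_gap: 0.0151
grasp_force: 61.0
```

```bash
python3 s.py
```

```text
6.95 p [ 0.6011 -0.1333  0.1324] yaw 0.7268 rz 0.0002 F [-0.73  0.95  7.7 ] M [0.119 0.202 0.073] gap 0.0151 g 60.972440242767334
```

Call:
servo_tool(
  steps=[0,0,0,0,0,0.04,0,0,0,0,0,0,0.08,0,0,0,0,0,0,0.12,0,0,0,0,0,0,0.16,0,0,0,0,0,0,0.2,0],
)

```text
time_s: 7.45
tcp_pos: [0.601, -0.1333, 0.1322]
eef_rot: [2.809, 1.406, -0.0]
contact_force: [1.1, 0.7, 1.8]
finger_gap: 0.0151
grasp_force: 60.1
```

```bash
python3 s.py
```

```text
7.45 p [ 0.601  -0.1333  0.1322] yaw 0.9283 rz -0.0001 F [1.06 0.73 1.82] M [ 0.123 -0.145 -0.007] gap 0.0151 g 60.11621117591858
```

Call:
servo_tool(
  steps=[0,0,-0.001,0,0,0,0,0,0,-0.002,0,0,0,0,0,0,-0.003,0,0,0,0,0,0,-0.003,0,0,0,0],
)

```text
time_s: 7.85
tcp_pos: [0.601, -0.1332, 0.1287]
eef_rot: [2.811, 1.403, -0.0]
contact_force: [-0.4, -0.1, 3.4]
finger_gap: 0.0153
grasp_force: 60.3
```

```bash
python3 s.py
```

```text
7.85 p [ 0.601  -0.1332  0.1287] yaw 0.9262 rz -0.0005 F [-0.36 -0.07  3.45] M [-0.078 -0.115 -0.006] gap 0.0153 g 60.27500510215759
```

Sliding freely between the dogs, so I'll carry on to the stop.

Call:
servo_tool(
  steps=[0,0,-0.001,0,0,0,0,0,0,-0.002,0,0,0,0,0,0,-0.003,0,0,0,0,0,0,-0.003,0,0,0,0],
)

```text
time_s: 8.25
tcp_pos: [0.6011, -0.1332, 0.1258]
eef_rot: [2.81, 1.404, -0.0]
contact_force: [1.7, -0.7, 2.4]
finger_gap: 0.0149
grasp_force: 60.3
```

```bash
python3 s.py
```

```text
8.25 p [ 0.6011 -0.1332  0.1258] yaw 0.9267 rz -0.0003 F [ 1.68 -0.66  2.36] M [-0.177 -0.072  0.001] gap 0.0149 g 60.278093218803406
```

Call:
servo_tool(
  steps=[0,0,-0.001,0,0,0,0,0,0,-0.002,0,0,0,0,0,0,-0.002,0,0,0,0],
)

```text
time_s: 8.55
tcp_pos: [0.6011, -0.1332, 0.124]
eef_rot: [2.81, 1.404, 0.0]
contact_force: [-0.9, -1.4, 5.0]
finger_gap: 0.0156
grasp_force: 60.5
```

```bash
python3 s.py
```

```text
8.55 p [ 0.6011 -0.1332  0.124 ] yaw 0.9268 rz 0.0 F [-0.89 -1.35  5.01] M [-0.189  0.206 -0.002] gap 0.0156 g 60.49871206283569
```

Call:
servo_tool(
  steps=[0,0,-0.001,0,0,0,0,0,0,-0.002,0,0,0,0,0,0,-0.002,0,0,0,0],
)

```text
time_s: 8.85
tcp_pos: [0.6011, -0.1332, 0.1224]
eef_rot: [2.81, 1.404, 0.0]
contact_force: [-2.7, -1.2, 8.1]
finger_gap: 0.0152
grasp_force: 61.0
```

```bash
python3 s.py
```

```text
8.85 p [ 0.6011 -0.1332  0.1224] yaw 0.9268 rz 0.0002 F [-2.68 -1.17  8.07] M [-0.196  0.553 -0.043] gap 0.0152 g 61.002177000045776
```

Call:
servo_tool(
  steps=[-0.0004,0,0.001,0,0,0,0,-0.0004,0,0.002,0,0,0.02,0,-0.0004,0,0.002,0,0,0.04,0,-0.0004,0,0.002,0,0,0.06,0,-0.0004,0,0.002,0,0,0.08,0],
)

```text
time_s: 9.35
tcp_pos: [0.6009, -0.1331, 0.1241]
eef_rot: [2.75, 1.517, 0.001]
contact_force: [2.1, -1.0, 4.2]
finger_gap: 0.0152
grasp_force: 60.5
```

```bash
python3 s.py
```

```text
9.35 p [ 0.6009 -0.1331  0.1241] yaw 1.0083 rz 0.0007 F [ 2.14 -0.98  4.19] M [-0.256 -0.556 -0.023] gap 0.0152 g 60.52849352359772
```

Call:
servo_tool(
  steps=[0,0,0,0,0,0.02,0,0,0,0,0,0,0.04,0,0,0,0,0,0,0.06,0,0,0,0,0,0,0.08,0,0,0,0,0,0,0.1,0],
)

```text
time_s: 9.85
tcp_pos: [0.6008, -0.1331, 0.1241]
eef_rot: [2.671, 1.653, 0.0]
contact_force: [3.5, -1.5, 4.8]
finger_gap: 0.015
grasp_force: 60.5
```

```bash
python3 s.py;  python3 - <<'E'
from h import *
o,c,P=wrist();print(angles(P,c["z_map"]>0));cv2.imwrite("pics/w3.png",c["pixels"])
E
```

```text
9.85 p [ 0.6008 -0.1331  0.1241] yaw 1.1085 rz 0.0004 F [ 3.52 -1.45  4.83] M [-0.243 -0.852  0.016] gap 0.015 g 60.52887797355652
{'lug': (np.float64(-0.48122670349501556), 1158, np.float64(0.11196534710589386)), 'post': (np.float64(-0.11619079761041844), 609, np.float64(0.1176225777822437))}
```

Call:
servo_tool(
  steps=[0.0003,0,0,0,0,0.02,0,0.0003,0,0,0,0,0.04,0,0.0003,0,0,0,0,0.06,0,0.0003,0,0,0,0,0.08,0,0.0003,0,0,0,0,0.1,0],
)

```text
time_s: 10.4
tcp_pos: [0.6008, -0.1331, 0.1239]
eef_rot: [-2.585, -1.784, 0.0]
contact_force: [1.9, -0.9, 5.8]
finger_gap: 0.0153
grasp_force: 60.6
```

```bash
python3 s.py;  python3 - <<'E'
from h import *
o,c,P=wrist();print(angles(P,c["z_map"]>0))
E
```

```text
10.4 p [ 0.6008 -0.1331  0.1239] yaw 1.2082 rz 0.0004 F [ 1.89 -0.94  5.79] M [-0.166 -0.46  -0.235] gap 0.0153 g 60.59326529502869
{'lug': (np.float64(-0.42941276136277734), 1125, np.float64(0.1119910771396253)), 'post': (np.float64(-0.1172576336136249), 595, np.float64(0.11765835864499914))}
```

Call:
servo_tool(
  steps=[0,0,0,0,0,0.02,0,0,0,0,0,0,0.04,0,0,0,0,0,0,0.06,0,0,0,0,0,0,0.08,0,0,0,0,0,0,0.1,0],
)

```text
time_s: 10.95
tcp_pos: [0.6008, -0.1331, 0.1239]
eef_rot: [-2.493, -1.911, 0.0]
contact_force: [2.0, 1.0, 4.7]
finger_gap: 0.0149
grasp_force: 60.6
```

```bash
python3 s.py
```

```text
10.95 p [ 0.6008 -0.1331  0.1239] yaw 1.3083 rz 0.0005 F [2.02 1.03 4.67] M [-0.109 -0.379 -0.207] gap 0.0149 g 60.61005771160126
```

Call:
servo_tool(
  steps=[0,0,0,0,0,0.02,0,0,0,0,0,0,0.04,0,0,0,0,0,0,0.06,0,0,0,0,0,0,0.08,0,0,0,0,0,0,0.1,0],
)

```text
time_s: 11.45
tcp_pos: [0.6008, -0.1331, 0.1239]
eef_rot: [-2.394, -2.033, 0.0]
contact_force: [0.9, -0.0, 5.0]
finger_gap: 0.015
grasp_force: 60.6
```

```bash
python3 s.py;  python3 - <<'E'
from h import *
o,c,P=wrist();print(angles(P,c["z_map"]>0));cv2.imwrite("pics/w4.png",c["pixels"])
c=camera("scene");P=pts(c);print("scene",angles(P,c["z_map"]>0))
E
```

```text
11.45 p [ 0.6008 -0.1331  0.1239] yaw 1.4083 rz 0.0005 F [ 0.93 -0.01  4.96] M [-0.071 -0.289 -0.218] gap 0.015 g 60.61706364154816
{'lug': (np.float64(-0.23099378545577842), 1138, np.float64(0.11196534161697048)), 'post': (np.float64(-0.1169919380135214), 532, np.float64(0.11753112534256842))}
scene {'lug': (np.float64(-0.26505935526431645), 56, np.float64(0.11109339704438449)), 'post': (np.float64(-0.13286640087350984), 23, np.float64(0.11890638490738355))}
```

View pics/w4.png

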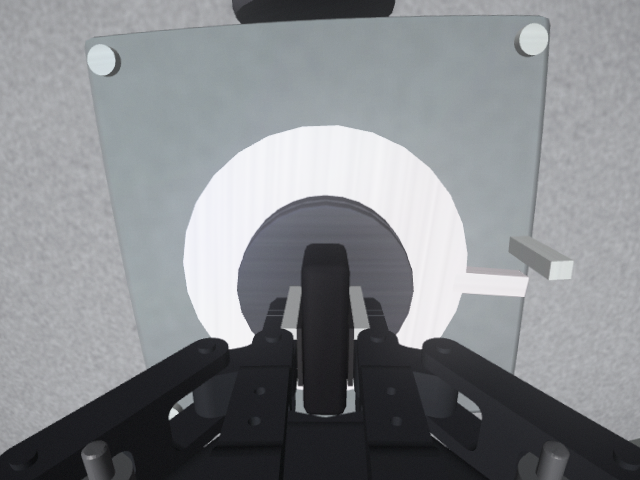

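The wrist view shows the lug (tip at 527,287) a little short of the post (top face at 560,270). Mz holds at about −0.21 N m, so it is turning steadily. I'll turn 0.09 rad more, then measure finely.

Call:
servo_tool(
  steps=[0,0,0,0,0,0.02,0,0,0,0,0,0,0.04,0,0,0,0,0,0,0.06,0,0,0,0,0,0,0.08,0,0,0,0,0,0,0.09,0],
)

```text
time_s: 12.05
tcp_pos: [0.6007, -0.133, 0.1238]
eef_rot: [-2.3, -2.139, 0.001]
contact_force: [1.1, -0.9, 5.5]
finger_gap: 0.0152
grasp_force: 60.6
```

```bash
python3 s.py; cat > f.py <<'E'
from h import *
from scipy.optimize import least_squares
o,c,P=wrist();ok=c["z_map"]>0
print(angles(P,ok))
z=P[...,2];d=P[...,:2]-C0;r=np.hypot(d[...,0],d[...,1]);a=np.arctan2(d[...,1],d[...,0])
zt=np.median(z[ok&(r>.05)&(r<.07)&(z>.08)&(z<.09)]);print("ztop",zt)
top=(ok&(abs(z-zt)<.0015)&(r<.0745+.003)).astype(np.uint8)
# circle fit on outer boundary of pulley top, lug sector excluded
e=cv2.Canny((ok&(abs(z-zt)<.0015)).astype(np.uint8)*255,50,150)>0
q=P[e&(abs(z-zt)<.002)&(abs(r-.074)<.006)&(abs(a+.15)>.3)][:,:2]
s=least_squares(lambda p:np.hypot(*(q-p[:2]).T)-p[2],[*C0,.074],loss="soft_l1",f_scale=.0005).x
print("axis",s.round(4),len(q))
L=P[ok&(abs(z-zt)<.0015)&(r>.08)&(r<.114)&(abs(a)<.9)][:,:2]
(x,y),(w,h),an=cv2.minAreaRect(L.astype(np.float32));print("lug rect",x,y,w,h,an)
Q=P[ok&(z>.0925)&(z<.098)&(r>.1)&(r<.14)&(abs(a)<.6)]
(px,py),(pw,ph),pan=cv2.minAreaRect(Q[:,:2].astype(np.float32));print("post rect",px,py,pw,ph,pan)
for C in (C0,s[:2]): 
    l=np.arctan2(y-C[1],x-C[0]);p=np.arctan2(py-C[1],px-C[0]);print("lug",l.round(4),"post",p.round(4),"pulley",(l-p).round(4))
E
python3 f.py
```

```text
12.05 p [ 0.6007 -0.133   0.1238] yaw 1.4983 rz 0.0005 F [ 1.1  -0.87  5.55] M [-0.053 -0.222 -0.237] gap 0.0152 g 60.60663342475891
{'lug': (np.float64(-0.14240772351619846), 1136, np.float64(0.11199592368879797)), 'post': (np.float64(-0.11616378577306702), 543, np.float64(0.11754160700588705))}
ztop 0.08451643464572794
axis [ 0.6001 -0.1342  0.0714] 886
lug rect 0.6958518028259277 -0.14844593405723572 0.014313912019133568 0.03464924544095993 86.1200180053711
post rect 0.7175904512405396 -0.14808416366577148 0.010673298500478268 0.013847284018993378 82.02235412597656
lug -0.1499 post -0.1194 pulley -0.0305
lug -0.1482 post -0.118 pulley -0.0302
```

Call:
servo_tool(
  steps=[0,0,0,0,0,0.01,0,0,0,0,0,0,0.02,0,0,0,0,0,0,0.028,0,0,0,0,0,0,0.028,0],
)

```text
time_s: 12.5
tcp_pos: [0.6007, -0.133, 0.1238]
eef_rot: [-2.27, -2.17, 0.001]
contact_force: [0.6, -0.1, 4.6]
finger_gap: 0.0149
grasp_force: 60.6
```

```bash
python3 s.py; python3 f.py
```

```text
12.5 p [ 0.6007 -0.133   0.1238] yaw 1.5258 rz 0.0006 F [ 0.62 -0.15  4.6 ] M [ 0.041 -0.237 -0.105] gap 0.0149 g 60.568742752075195
{'lug': (np.float64(-0.11510994386905017), 1134, np.float64(0.11199118018734892)), 'post': (np.float64(-0.11691805597566741), 521, np.float64(0.11751623546220524))}
ztop 0.08447633475211623
axis [ 0.6001 -0.1343  0.0712] 1054
lug rect 0.696336030960083 -0.14589092135429382 0.012464061379432678 0.033999454230070114 82.93441009521484
post rect 0.717739999294281 -0.14812949299812317 0.010462511330842972 0.013825643807649612 83.51364135742188
lug -0.1231 post -0.1196 pulley -0.0034
lug -0.12 post -0.1171 pulley -0.0029
```

Call:
servo_tool(
  steps=[0,0,0.0005,0,0,-0.01,0,0,0,0.001,0,0,-0.015,0,0,0,0.0015,0,0,-0.015,0,0,0,0.0015,0,0,-0.015,0],
)

```text
time_s: 12.95
tcp_pos: [0.6008, -0.133, 0.1252]
eef_rot: [-2.287, -2.153, 0.001]
contact_force: [0.4, 0.7, 2.5]
finger_gap: 0.0154
grasp_force: 60.2
```

Call:
servo_tool(
  steps=[0,0,0,0,0,0,1,0,0,0,0,0,0,1,0,0,0,0,0,0,1,0,0,0,0,0,0,1,0,0,0,0,0,0,1],
)

```text
time_s: 13.45
tcp_pos: [0.6009, -0.1331, 0.1254]
eef_rot: [-2.288, -2.153, 0.0]
contact_force: [-0.4, -0.2, -0.3]
finger_gap: 0.0846
grasp_force: 0.0
```

```bash
python3 s.py
```

```text
13.45 p [ 0.6009 -0.1331  0.1254] yaw 1.5098 rz 0.0001 F [-0.38 -0.23 -0.33] M [ 0.002 -0.011  0.022] gap 0.0846 g 0.0
```

Released. Now I'll raise the arm clear of the drive and check.

Call:
servo_tool(
  steps=[0,0,0.02,0,0,0,1,0,0,0.06,0,0,0,1,0,0,0.1,0,0,0,1,0,0,0.15,0,0,0,1,0,0,0.18,0,0,0,1],
)

```text
time_s: 13.95
tcp_pos: [0.6011, -0.1331, 0.3096]
eef_rot: [2.286, 2.151, 0.003]
contact_force: [0.8, -0.2, 0.0]
finger_gap: 0.0852
grasp_force: 0.0
```

Call:
servo_tool(
  steps=[0,0,0,0,0,0,1,0,0,0,0,0,0,1,0,0,0,0,0,0,1],
)

```text
time_s: 14.25
tcp_pos: [0.6007, -0.1331, 0.3039]
eef_rot: [-2.287, -2.151, 0.002]
contact_force: [-0.1, -0.5, -0.0]
finger_gap: 0.0851
grasp_force: 0.0
```

```bash
python3 s.py; python3 f.py; python3 - <<'E'
from h import *
o,c,P=wrist();cv2.imwrite("pics/w5.png",c["pixels"])
d=P[...,:2]-C0;r=np.hypot(d[...,0],d[...,1]);z=P[...,2]
for lo,hi in((.10,.118),(.118,.13),(.145,.18)):
    q=z[(r<.045)&(z>lo)&(z<hi)];print(lo,len(q),np.median(q) if len(q) else 0)
E
```

```text
14.25 p [ 0.6007 -0.1331  0.3039] yaw 1.5098 rz 0.0017 F [-0.07 -0.47 -0.01] M [ 0.011 -0.03   0.056] gap 0.0851 g 0.0
{'lug': (np.float64(-0.12560070401751514), 344, np.float64(0.10883591966430622)), 'post': (np.float64(-0.12256171065817485), 139, np.float64(0.11790359349155768))}
ztop 0.08446927641094948
axis [ 0.6001 -0.1347  0.0713] 527
lug rect 0.6959534883499146 -0.1465633660554886 0.012392904609441757 0.03328099474310875 83.0311050415039
post rect 0.7173038721084595 -0.14869742095470428 0.01005733385682106 0.01269578281790018 84.82454681396484
lug -0.1305 post -0.1249 pulley -0.0056
lug -0.1233 post -0.119 pulley -0.0043
0.1 4611 0.10838529044204787
0.118 0 0
0.145 1440 0.15610184100741004
```

View pics/w5.png

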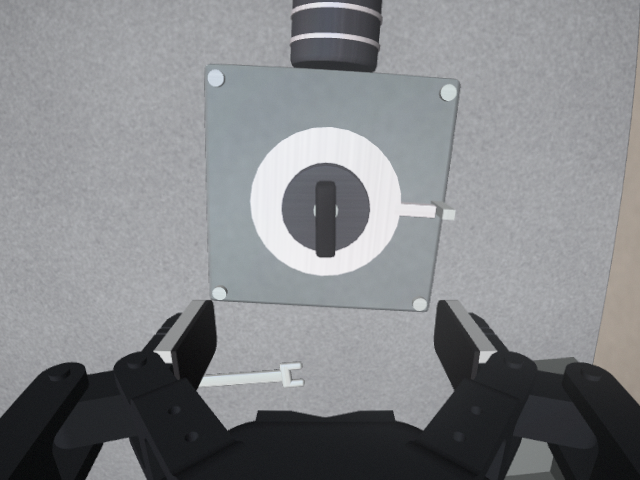

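The lug (tip at 435,210) points at the post (448,213), within about 0.005 rad. The sleeve top is at 108.4 mm, down from 124.3 mm, so it is about 16 mm down and fully home. The gripper is clear of everything.

```bash
python3 -c "
from bench import finish_job;print(finish_job())"
```

```text
the job is handed in; nothing more can be done
None
```

The job is handed in: the drive is in gear and fully home (sleeve about 16 mm down), the lug points at the post to within about 0.005 rad, the knob is released, and the arm touched nothing else.

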